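# Close a switch-disconnector: hook and snap its cover, seat the handle

### The job

Close up the switch box on the plywood board: hook the front lip of its loose cover into the slot at the end of the box opposite the spring catch, while the cover's rear end is still raised, then pivot it down over the shaft and press the rear until it snaps flat under the catch. Then put the red handle on the shaft, turning it if need be until it drops over the flats and sits fully home on the yellow collar, and let go. Leave the multimeter, the green tape and the tape measure where they lie.

Things in the scene. Friction and masses are not known exactly. Their poses are not given: they have to be found in the camera images.
- isolator: Sizes and offsets in mm. Open grey switch box on a plywood board (184x112x12), fixed. Origin: centre of the board's underside, on the bench; x from the box's front end (slot) to its rear end (catch), z up. Box: x -64 to 60, 70 wide; its rim, where the cover's plate rests, is 52 above the bench. A dark switch block stands inside, 42 high.
- slot_mouth (a point): Middle of the slot's mouth at isolator (-55.5, 0, 50.5), axes as the isolator's. The slot (46 wide, 6 high) runs forward from here, 4.8 deep, under a grey keeper bar (8.5 long in x, 70 wide, top at 57.5). Its floor is a level ledge, 47.5 above the bench, that runs on 12.5 to the rear of this point: set the lip down there, then slide it forward under the bar.
- shaft_tip (a point): Top, on the axis, of the bright metal shaft at isolator (-4, 0, 81), axes as the isolator's. The upright shaft is flat, 7 along x by 12 along y, its top 4.5 tapering to 4 by 9.6; it does not turn.
- catch (a joint): Dark spring catch at the box's rear end, 26 wide, hinged at its foot. Value in rad: 0 upright (rest and latched), up to 0.16 pushed rearward. Its nose (underside 56.8 above the bench, ramp on top up to 66.5) reaches forward 3 over the closed cover's rear edge. Pressed down, the edge pushes it back by some 0.08, then it springs over the edge: about 4 to 10 N on cover_pad.
- cover_collar (a point): Centre of the yellow collar (52 along x, 50 along y, 14 high, hole of 30 diameter) on the loose grey cover, 110 g; 16 above the cover's underside. Axes: x from lip to rear edge, z up. It lies flat, right way up. Grasp the collar across y. Plate 107x70x4: x -46 to +61, underside at z -11; ribs below it fit the box with 2.5 play a side. Closed: at isolator (-4, 0, 63), axes parallel.
- cover_lip (a point): Front tip of the cover's lip, mid-width, mid-thickness: (-55.5, 0, -13.5) from cover_collar in the cover's axes. Grey tongue 40 wide, 3 thick, standing 9.5 out from the plate. It goes into the slot with the cover's rear end raised by 0.16 to 0.4 rad (the edge must pass over the catch). Fully in, it lies 4 to 4.8 forward of slot_mouth.
- cover_pad (a point): Ribbed patch on top of the plate near its rear edge, the place to press: (46, 0, -7) from cover_collar in the cover's axes. Closed: 56 above the bench.
- handle_centre (a point): Centre (half of its 36 height) of the loose red handle, 60 g, standing upright. Round foot 44 wide, 14 high; on it a bar 42 along x, 13 along y, z 14 to 36 over the underside: grasp it across y. Slot in the underside: 9.6 along x, 14.6 along y, 13 deep, flared mouth; fits the shaft with the bar along the box, either way round. Home: 88 above the bench; unaligned it stands up to 11 higher.
- multimeter: Orange multimeter lying on its back, 132 x 62 x 41 mm; origin at the centre of its underside. Bystander.
- tape_green: Green tape roll lying flat, 64 mm wide, 19 mm high; origin at the centre of its underside. Bystander.
- tape_measure: Yellow tape measure standing on edge, 36 x 74 x 62 mm; origin at the centre of its underside. Bystander.
Things that resemble listed ones, but are neither listed nor needed, are in the scene too. What is shaped like the part that bears cover_collar but blue is not meant. What is shaped like the part that bears handle_centre but turquoise is not meant.

How it is judged:
On the way, in this order (a step that is already met when the one before it is completed fails the run):
1. the cover's lip is in the slot under the keeper bar while its rear end is still raised (tilt over 0.08 rad) (x of cover_lip in the frame of slot_mouth below -0.0015 m and z of cover_lip in the frame of slot_mouth between -0.006 and 0.003 m and y of cover_lip in the frame of slot_mouth between -0.005 and 0.005 m and angle between cover_collar's own z axis and vertical above 0.08 rad), for 0.1 s.
2. the cover lies flat on the box, lip in the slot, and the catch has sprung back over its rear edge (x of cover_lip in the frame of slot_mouth below -0.0015 m and z of cover_lip in the frame of slot_mouth between -0.006 and 0.003 m and y of cover_lip in the frame of slot_mouth between -0.005 and 0.005 m and angle between the z axis of cover_collar and the z axis of isolator, either way round below 0.03 rad and z of cover_collar in the frame of isolator below 0.0648 m and z of cover_pad in the frame of isolator below 0.0575 m and value of joint catch below 0.012 rad), for 0.2 s.
At the end, for the whole second after the job is handed in: Cover flat on the box (0.03 rad, 1.8 mm), lip at least 1.5 mm under the keeper bar, catch back over its rear edge (below 0.012 rad); handle on the shaft's axis within 3 mm, upright within 0.06 rad, bar along the box, home on the collar within 1.8 mm (all of step 2 and horizontal distance between handle_centre and shaft_tip below 0.003 m and z of handle_centre in the frame of isolator below 0.0898 m and angle between handle_centre's own z axis and vertical below 0.06 rad and angle between the x axis of handle_centre and the x axis of isolator, either way round below 0.25 rad); the robot touches nothing.
It fails at once if the multimeter is moved by more than 30 mm (distance of multimeter from where it was at the start of the episode above 0.03 m).
It fails at once if the green tape roll is moved by more than 30 mm (distance of tape_green from where it was at the start of the episode above 0.03 m).
It fails at once if the tape measure is moved by more than 30 mm (distance of tape_measure from where it was at the start of the episode above 0.03 m).
It also fails if it takes over 54 s, if anything falls off the work surface, if the arm or the gripper's body presses on something with over 40 N, if the wrist force passes 120 N, or if a joint passes its speed limit or range.

### The arm

A 7-joint arm with a two-finger parallel gripper is mounted at the origin on a cart in front of the work surface, level with it; the furniture and walls round the work are solid. World frame = base frame: x ahead of the robot, y to its left, z up, the work surface at z = 0. Lengths are in m, angles in rad, forces in N, time in s.
With the tool pointing down it reaches from about 0.35 to 0.9 m from the base axis. Payload 8.1 kg.
Tool frame: the origin (TCP) lies midway between the tips of the shut fingers; the grasp point (between the pads) lies 19 mm behind it; z points along the fingers, y is the line along which they close (so a half turn about z gives the same grasp; the last joint's range is limited). The gripper opens to 92 mm and grips with 3 to 60 N. Pads are 19 mm wide; open, the fingers measure 130 mm over their backs; the gripper's body (75 mm by 190 mm) begins 47 mm behind the grasp point.
Start: joints at [-1.425, 0.434, 0.025, 1.573, -0.012, 1.134, -0.075], TCP at [0.154, 0.606, 0.191] pointing down, gripper open.
Joint ranges: [-2.62, 2.62], [-0.44, 2.09], [-1.27, 1.32], [0.08, 2.57], [-1.32, 4.46], [0.12, 2], [-2.74, 2.74]. Speed limits (rad/s): [2.22, 2.22, 3.01, 3.01, 3.14, 3.14, 3.14].

### API

Orientations are given as a rotation vector (axis times angle).
In Python, from cell import arm gives the robot as it stands.
- The arm moves only by the tool arm_command, never from a script. Its arguments are lists of equal length, an entry for each row: "dp": the shift along the tool's x, y, z in units of 25 mm (1.0 is 25 mm), a list of three; "angular": the turn, a rotation vector about the tool's x, y, z in units of 0.15 rad (1.0 is 0.15 rad), a list of three; "claw": the opening, from 0 (shut) to 1 (fully open). In form: {"dp": [[x, y, z], ...], "angular": [[rx, ry, rz], ...], "claw": [claw, ...]}. A call has 1 to 10 rows; each row shifts and turns the commanded pose from where the row before left it, along the tool's axes as they then stand; what a row does not reach is not made up. A row lasts 1/10 s, in which the tool goes at most 50 mm and 8.59 degrees, less where a joint would pass 70% of its speed; a pose out of reach is approached as far as the arm can. A call with a number of a shift or a turn outside -1 to 1 is refused whole. A call with a gripper value outside its range is refused whole. The fingers move at their own pace and stop on an object; "force" is the grip in N (left out, the last holds). Time passes only in rows, so rows that do not move let the fingers close. It gives the time, the measured TCP pose, the force, the opening and the grip force at its end, in the units of the state.
- arm.observe(): the state, without advancing time (a new reading comes with each control period).
- arm.get_image(name): name is "scene" or "side" or "wrist"; returns a dict with "frame" (400x640x3 uint8, red, green, blue), "z_map" (400x640 float32, m along the optical axis (not along the pixel's ray), 0 where there is no reading), "K" (3x3 intrinsics, pixels), "R" (3x3) and "t" (3): a world point X has camera coordinates R X + t. Camera axes: x right, y down, z forward; pixel columns grow to the right and rows downward; lengths in m; the calibration is good to about 2 mm. A picture is of the moment at which its call begins.
- arm.sign_off(): hands the job in; it is judged then, once.
The state is a dict: "clock": time; "joints": joint angles; "dq": joint speeds; "joint_efforts": joint torques, N m; "position": TCP position; "ee_rot": TCP orientation; "force": force on the tool from outside, world axes, zero at the start; "ft_torque": the same for the moment, N m; "width": opening from 0.0 (shut) to 1.0 (fully open); "gripper_force": force on a finger pad.
Only numpy, scipy, OpenCV 4.12 (cv2) and the standard library are available. Lean on these libraries where they do the work, as an engineer would, in place of code of your own. Each camera call takes 0.05 s, during which the arm holds its last target. There are 200 camera calls.

## Working session

There is one attempt and no reset: what is moved stays moved. The work goes in short steps, Python scripts to look and compute and a tool call to move; the robot and the scene stay as the last step left them, time stands still between calls to the robot, and variables do not carry over. Pictures are saved under pics/ and viewed, at most 10 in all, crops included, and the job is handed in when it is done.

Besides the shell and the picture viewer there is one more tool, called after "Emit:" as name(argument=value, ...) on one line, values as JSON. arm_command: Moves the arm, as the interface text tells. Its arguments: {"type":"object","properties":{"dp":{"type":"array","items":{"type":"array","items":{"type":"number"}}},"angular":{"type":"array","items":{"type":"array","items":{"type":"number"}}},"claw":{"type":"array","items":{"type":"number"}},"force":{"type":"number"}},"required":["dp","angular","claw"]}

```bash
mkdir -p pics; ls; python3 - <<'E'
from cell import arm
import cv2,numpy as np
s=arm.observe();print({k:np.round(v,3) for k,v in s.items()})
for n in ["scene","side"]:
    d=arm.get_image(n);cv2.imwrite(f"pics/{n}0.png",d["frame"][:,:,::-1])
    np.savez(f"pics/{n}0.npz",**d)
    print(n,np.round(d["K"],1).tolist(),np.round(-d["R"].T@d["t"],3))
E
```

```text
pics
{'clock': np.float64(0.0), 'joints': array([-1.425,  0.435,  0.025,  1.574, -0.012,  1.134, -0.075]), 'dq': array([ 0.001,  0.001, -0.001,  0.001,  0.001,  0.   ,  0.   ]), 'joint_efforts': array([-0.0000e+00, -6.6786e+01,  9.8500e-01, -3.1446e+01, -6.1000e-02,
        4.3000e-02,  0.0000e+00]), 'position': array([0.154, 0.605, 0.19 ]), 'ee_rot': array([-3.900e-01, -3.117e+00,  3.000e-03]), 'force': array([-0.202,  0.717,  0.405]), 'ft_torque': array([0.052, 0.014, 0.026]), 'gripper_force': np.float64(0.0), 'width': np.float64(0.999)}
scene [[463.3, 0.0, 308.3], [0.0, 463.3, 203.8], [0.0, 0.0, 1.0]] [-0.376  1.131  0.676]
side [[433.5, 0.0, 318.5], [0.0, 433.5, 197.2], [0.0, 0.0, 1.0]] [0.454 1.087 0.716]
```

View pics/scene0.png

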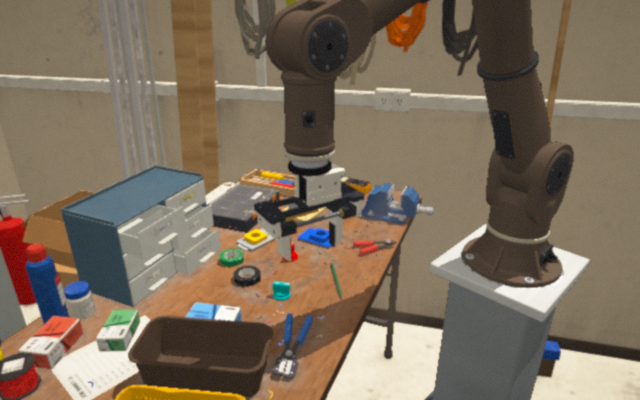

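View pics/side0.png

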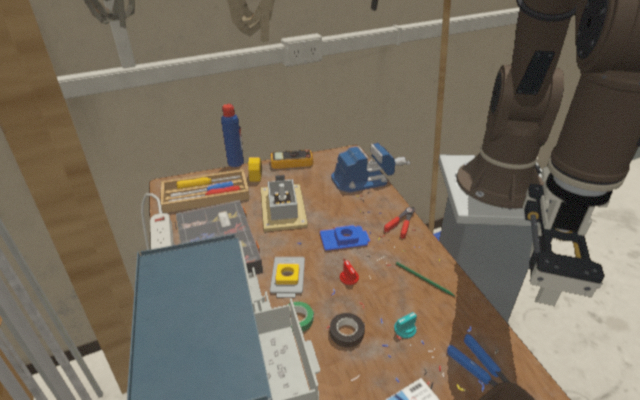

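The side view shows the box and board at (283,205), the grey cover with yellow collar at (288,272), the red handle at (348,272) and the green tape at (303,316). The tape measure is at (255,170) and the multimeter at (291,159).

```bash
cat > h.py <<'E'
import numpy as np,cv2
def cloud(d):
    z=d["z_map"];K=d["K"];v,u=np.mgrid[:z.shape[0],:z.shape[1]]
    P=np.stack([(u-K[0,2])/K[0,0]*z,(v-K[1,2])/K[1,1]*z,z],-1)
    W=(P-d["t"])@d["R"]
    W[z<=0]=np.nan
    return W
def proj(d,X):
    c=d["R"]@np.asarray(X)+d["t"];p=d["K"]@c;return p[:2]/p[2]
E
python3 - <<'E'
from h import *
d=dict(np.load("pics/side0.npz"));W=cloud(d)
im=d["frame"][:,:,::-1]
c=cv2.resize(im[145:345,230:420],None,fx=3,fy=3,interpolation=cv2.INTER_CUBIC);cv2.imwrite("pics/c1.png",c)
hsv=cv2.cvtColor(np.ascontiguousarray(im),cv2.COLOR_BGR2HSV)
def rep(n,lo,hi,box):
    m=cv2.inRange(hsv,lo,hi)>0
    mm=np.zeros_like(m);x0,y0,x1,y1=box;mm[y0:y1,x0:x1]=1
    P=W[m&mm];P=P[~np.isnan(P[:,0])]
    print(n,len(P),np.round(np.percentile(P,[2,50,98],axis=0),3).tolist())
rep("collar",(20,120,80),(35,255,255),(268,255,305,290))
rep("handle",(0,150,60),(8,255,255),(330,255,365,290))
rep("green",(40,80,40),(85,255,255),(285,295,320,335))
rep("tmeas",(18,120,80),(35,255,255),(245,150,264,185))
rep("meter",(5,150,80),(22,255,255),(266,148,318,170))
for u,v in [(264,226),(305,224),(296,185),(266,187),(283,205),(270,292),(306,292),(275,257),(304,257),(287,293),(345,312)]: print(u,v,np.round(W[v,u],3))
E
```

```text
collar 406 [[0.548, 0.391, -0.0], [0.572, 0.417, 0.022], [0.595, 0.442, 0.025]]
handle 288 [[0.416, 0.381, 0.001], [0.436, 0.415, 0.014], [0.453, 0.426, 0.036]]
green 167 [[0.509, 0.496, 0.013], [0.519, 0.525, 0.019], [0.543, 0.553, 0.021]]
tmeas 315 [[0.7, -0.178, -0.045], [0.717, 0.032, 0.041], [0.767, 0.041, 0.061]]
meter 356 [[0.555, -0.081, 0.003], [0.616, -0.051, 0.019], [0.679, -0.038, 0.03]]
264 226 [0.651 0.252 0.014]
305 224 [0.548 0.237 0.013]
296 185 [0.59  0.061 0.011]
266 187 [ 0.679  0.058 -0.001]
283 205 [0.605 0.218 0.057]
270 292 [0.604 0.461 0.006]
306 292 [ 0.527  0.451 -0.001]
275 257 [ 0.61   0.347 -0.001]
304 257 [ 0.542  0.343 -0.   ]
287 293 [0.567 0.462 0.006]
345 312 [0.442 0.502 0.001]
```

View pics/c1.png

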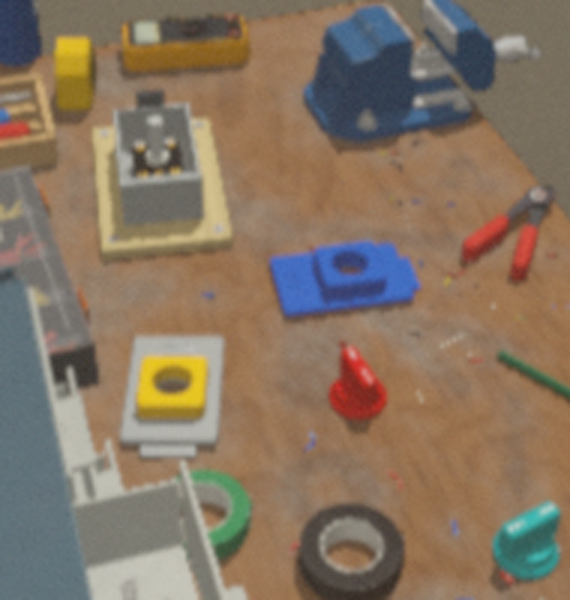

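The crop shows the box with its dark catch at the far (-y) end, crop (150,98), and its slot at the near end. The cover's lip also faces +y, crop (168,450), and the red handle is at crop (357,380). Next I check obstacles, then move over the cover to use the wrist camera.

```bash
cat >> h.py <<'E'
from scipy.spatial.transform import Rotation as Ro
def plan(s,p,R=None):
    """tool-frame shift (units) and turn (units) from state s to TCP p, orientation R; rows needed.
    shift is for: translate first (old axes)."""
    R0=Ro.from_rotvec(s["ee_rot"]); R=R or R0
    dp=R0.inv().apply(np.asarray(p)-s["position"])/.025
    w=(R0.inv()*R).as_rotvec()/.15
    print("dp tot",np.round(dp,3),"ang tot",np.round(w,3)," dp in final axes",np.round((R.inv()*R0).apply(dp),3))
def down(yaw): # tool z down, tool x at world heading yaw
    c,s=np.cos(yaw),np.sin(yaw)
    return Ro.from_matrix(np.array([[c,s,0],[s,-c,0],[0,0,-1]]))
E
python3 - <<'E'
from h import *
from cell import arm
d=dict(np.load("pics/side0.npz"));W=cloud(d);e=dict(np.load("pics/scene0.npz"));W2=cloud(e)
P=np.concatenate([W.reshape(-1,3),W2.reshape(-1,3)]);P=P[~np.isnan(P[:,0])]
for y in np.arange(-.2,.9,.1):
    print(round(y,2),[ (lambda q: round(float(np.percentile(q,99)),2) if len(q)>3 else None)(P[(abs(P[:,0]-x)<.05)&(abs(P[:,1]-y)<.05),2]) for x in np.arange(.2,1,.1)])
s=arm.observe();R=Ro.from_rotvec(s["ee_rot"]).as_matrix();print(R.round(3))
for yw in (np.pi/2,-np.pi/2): plan(s,[.50,.40,.33],down(yw))
w=arm.get_image("wrist");print(np.round(w["K"],1).tolist(), "cam in tool",(R.T@(-w["R"].T@w["t"]-s["position"])).round(3),"optical axis in tool",(R.T@w["R"].T).round(2).tolist())
E
```

```text
-0.2 [-0.7, -0.69, 0.0, 0.61, 0.57, 0.5, 0.46, None]
-0.1 [-0.69, 0.08, 0.09, 0.0, 0.04, 0.46, 0.47, 0.47]
0.0 [-0.6, 0.09, 0.09, 0.08, 0.03, 0.06, 0.16, 0.63]
0.1 [-0.0, 0.0, 0.07, 0.04, 0.07, 0.05, 0.03, 0.03]
0.2 [0.0, 0.02, 0.01, 0.01, 0.07, 0.05, 0.05, 0.04]
0.3 [0.0, 0.02, 0.02, 0.02, 0.01, 0.05, 0.05, 0.05]
0.4 [0.01, 0.01, 0.04, 0.02, 0.05, 0.05, 0.05, 0.04]
0.5 [0.6, 0.04, 0.02, 0.02, 0.22, 0.23, None, None]
0.6 [0.64, 0.02, 0.02, 0.02, 0.22, 0.23, 0.23, None]
0.7 [0.6, 0.08, 0.04, 0.21, 0.22, 0.23, 0.23, None]
0.8 [0.08, 0.08, 0.08, 0.22, 0.22, 0.23, None, None]
[[-0.969  0.246 -0.   ]
 [ 0.246  0.969 -0.001]
 [-0.    -0.001 -1.   ]]
dp tot [-15.444  -4.555  -5.579] ang tot [-8.000e-03  7.000e-03  8.813e+00]  dp in final axes [-8.21  13.848 -5.587]
dp tot [-15.444  -4.555  -5.579] ang tot [-7.0000e-03 -8.0000e-03 -1.2131e+01]  dp in final axes [  8.21  -13.848  -5.587]
[[288.9, 0.0, 321.6], [0.0, 288.9, 198.2], [0.0, 0.0, 1.0]] cam in tool [ 0.066  0.    -0.193] optical axis in tool [[-0.0, -0.97, -0.25], [1.0, -0.0, 0.0], [-0.0, -0.25, 0.97]]
```

```bash
python3 - <<'E'
from h import *
d=dict(np.load("pics/side0.npz"));W=cloud(d);e=dict(np.load("pics/scene0.npz"));W2=cloud(e)
P=np.concatenate([W.reshape(-1,3),W2.reshape(-1,3)]);P=P[~np.isnan(P[:,0])]
for z0,z1 in [(.03,.08),(.08,.14),(.14,.3)]:
  for x in np.arange(.46,.74,.03):
    q=P[(abs(P[:,0]-x)<.015)&(P[:,1]>.36)&(P[:,1]<.8)&(P[:,2]>z0)&(P[:,2]<z1),1]
    print(z0,round(x,2),len(q),np.round(np.percentile(q,[1,5,50]),3) if len(q)>3 else '')
E
```

```text
0.03 0.46 5 [0.388 0.389 0.391]
0.03 0.49 0 
0.03 0.52 38 [0.786 0.79  0.796]
0.03 0.55 733 [0.611 0.621 0.735]
0.03 0.58 635 [0.531 0.538 0.611]
0.03 0.61 131 [0.517 0.519 0.527]
0.03 0.64 412 [0.363 0.368 0.405]
0.03 0.67 287 [0.361 0.364 0.394]
0.03 0.7 130 [0.361 0.366 0.41 ]
0.03 0.73 140 [0.361 0.366 0.414]
0.08 0.46 0 
0.08 0.49 0 
0.08 0.52 69 [0.75  0.761 0.796]
0.08 0.55 357 [0.662 0.716 0.763]
0.08 0.58 662 [0.566 0.573 0.625]
0.08 0.61 342 [0.523 0.527 0.552]
0.08 0.64 39 [0.526 0.529 0.534]
0.08 0.67 47 [0.538 0.541 0.546]
0.08 0.7 28 [0.548 0.549 0.554]
0.08 0.73 0 
0.14 0.46 0 
0.14 0.49 1862 [0.697 0.711 0.757]
0.14 0.52 2070 [0.654 0.658 0.709]
0.14 0.55 2470 [0.66  0.662 0.733]
0.14 0.58 3026 [0.601 0.626 0.721]
0.14 0.61 3787 [0.547 0.567 0.689]
0.14 0.64 3893 [0.531 0.539 0.695]
0.14 0.67 3602 [0.539 0.547 0.696]
0.14 0.7 3423 [0.55  0.557 0.699]
0.14 0.73 2540 [0.56  0.566 0.674]
```

Emit:
arm_command(dp=[[-1, 0, -0.6], [-1, 0, -0.6], [-1, 0, -0.6], [-1, 0, -0.6], [-1, 0, -0.6], [-1, -0.5, -0.6], [-1, -0.5, -0.5], [-1, -0.5, -0.5], [-1, -0.5, -0.5], [-1, -0.5, -0.5]], angular=[[0, 0, 0], [0, 0, 0], [0, 0, 0], [0, 0, 0], [0, 0, 0], [0, 0, 0], [0, 0, 0], [0, 0, 0], [0, 0, 0], [0, 0, 0]], claw=[1, 1, 1, 1, 1, 1, 1, 1, 1, 1])

```text
clock: 1.15
position: [0.3815, 0.4826, 0.3313]
ee_rot: [-0.39, -3.117, 0.001]
force: [0.3, 0.6, -0.5]
width: 0.999
gripper_force: 0.0
```

Emit:
arm_command(dp=[[-1, -0.1, 0.5], [-1, -0.1, 0.5], [-1, -0.1, 0.5], [-1, -0.1, 0.5], [-1, -0.1, 0.5], [0, 0, 0.4], [0, 0, 0.35], [0, 0, 0], [0, 0, 0], [0, 0, 0]], angular=[[0, 0, 0], [0, 0, 0.9], [0, 0, 0.9], [0, 0, 0.9], [0, 0, 0.9], [0, 0, 1], [0, 0, 1], [0, 0, 1], [0, 0, 1], [0, 0, 1]], claw=[1, 1, 1, 1, 1, 1, 1, 1, 0.72, 0.72])

```text
clock: 2.15
position: [0.4889, 0.4229, 0.2493]
ee_rot: [-2.193, -2.25, 0.001]
force: [0.1, 0.7, -0.3]
width: 0.872
gripper_force: 0.0
```

```bash
python3 - <<'E'
from h import *
from cell import arm
s=arm.observe();print(s["position"].round(4),s["joints"].round(2),Ro.from_rotvec(s["ee_rot"]).as_matrix().round(3).tolist())
d=arm.get_image("wrist");np.savez("pics/w1.npz",**d);cv2.imwrite("pics/w1.png",d["frame"][:,:,::-1])
E
```

```text
[0.4889 0.4229 0.2493] [-1.07  0.45  0.42  1.45 -0.18  1.28 -0.61] [[-0.026, 1.0, -0.001], [1.0, 0.026, -0.001], [-0.001, -0.001, -1.0]]
```

View pics/w1.png

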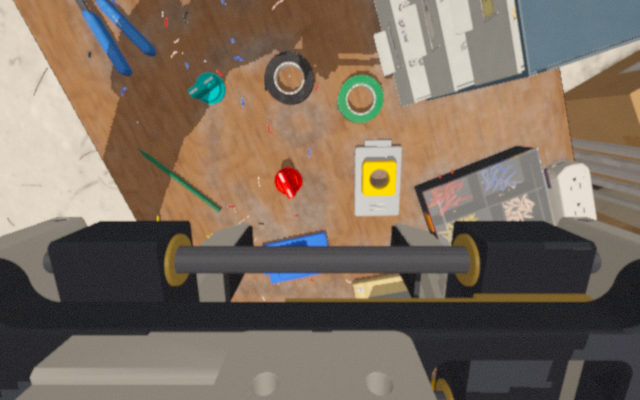

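The wrist view shows the cover's collar at (379,180) with its lip up toward +y, and the red handle at (288,182). Next I measure both, and take a first estimate of the box from the side cloud.

```bash
cat >> h.py <<'E'
def rect(P):
    (c,sz,a)=cv2.minAreaRect((P[:,:2]*1000).astype(np.float32)); 
    return np.round(c,1),np.round(sz,1),round(a,1)
def sel(d,W,lo,hi,X0,r,z0,z1):
    hsv=cv2.cvtColor(np.ascontiguousarray(d["frame"]),cv2.COLOR_RGB2HSV)
    m=(cv2.inRange(hsv,lo,hi)>0)&(np.hypot(W[...,0]-X0[0],W[...,1]-X0[1])<r)&(W[...,2]>z0)&(W[...,2]<z1)
    return W[m]
E
python3 - <<'E'
from h import *
for f in ("w1","side0"):
    d=dict(np.load(f"pics/{f}.npz"));W=cloud(d);print(f)
    P=sel(d,W,(20,120,80),(35,255,255),(.572,.417),.06,.017,.035);print("collar",len(P),rect(P),np.median(P[:,2]))
    P=sel(d,W,(0,0,90),(180,70,255),(.572,.417),.075,.0045,.014);print("plate",len(P),rect(P),np.median(P[:,2]))
    P=sel(d,W,(0,150,50),(8,255,255),(.436,.415),.05,.024,.045);print("bar",len(P),rect(P),np.median(P[:,2]),P.mean(0))
    P=sel(d,W,(0,150,50),(8,255,255),(.436,.415),.05,.003,.018);print("foot",len(P),cv2.minEnclosingCircle((P[:,:2]*1000).astype(np.float32)),np.median(P[:,2]))
    b=W[(np.hypot(W[...,0]-.4889,W[...,1]-.5)<.03)];print("bench z",np.nanmedian(b[:,2]))
d=dict(np.load("pics/side0.npz"));W=cloud(d)
P=sel(d,W,(0,0,0),(180,255,255),(.60,.16),.1,.045,.062);print("rim",rect(P),np.percentile(P[:,2],[5,50,95]))
P=sel(d,W,(15,30,120),(35,200,255),(.60,.16),.13,.008,.016);print("board",len(P),rect(P),np.median(P[:,2]))
P=sel(d,W,(0,0,0),(180,255,255),(.60,.16),.05,.074,.09);print("shaft",len(P),P.mean(0),P.max(0))
E
```

```text
w1
collar 863 (array([573.9, 414.5]), array([50.3, 50.9]), 2.5) 0.022143350500174592
plate 1906 (array([588.1, 411.1]), array([ 98.7, 114.8]), 1.6) 0.008279694466492748
bar 224 (array([436.9, 403.7]), array([13.3, 41.6]), 26.8) 0.03464415481992736 [0.43777126 0.40459191 0.03391724]
foot 327 ((437.2523193359375, 403.8103332519531), 21.624258041381836) 0.011291054226882515
bench z -0.0006717202813665669
side0
collar 320 (array([571.7, 416.4]), array([48.9, 53. ]), 2.5) 0.02232645421849621
plate 643 (array([591.4, 413.1]), array([108.5, 120. ]), 2.4) 0.008547686793802176
bar 95 (array([434.9, 407.1]), array([14.1, 40.3]), 26.3) 0.03426512855278843 [0.43496982 0.41115117 0.03261056]
foot 153 ((434.7020568847656, 406.3006591796875), 21.701786041259766) 0.008798878642276558
bench z -9.548332657254813e-05
rim (array([617.2, 157.5]), array([ 70. , 132.2]), 12.1) [0.04586623 0.05182178 0.05932492]
board 848 (array([637.8, 163.4]), array([155.7, 188.2]), 12.9) 0.011627696957856268
shaft 15 [0.61694302 0.16198297 0.07798134] [0.62195359 0.16796709 0.081388  ]
```

Emit:
arm_command(dp=[[-0.1, 0.85, 0.5], [-0.1, 0.85, 0.8], [-0.1, 0.85, 1], [-0.12, 0.84, 1], [0, 0, 1], [0, 0, 1], [0, 0, 1], [0, 0, 0.8], [0, 0, 0.5], [0, 0, 0]], angular=[[0, 0, -0.12], [0, 0, 0], [0, 0, 0], [0, 0, 0], [0, 0, 0], [0, 0, 0], [0, 0, 0], [0, 0, 0], [0, 0, 0], [0, 0, 0]], claw=[0.72, 0.72, 0.72, 0.72, 0.72, 0.72, 0.72, 0.72, 0.72, 0.72])

```text
clock: 3.2
position: [0.573, 0.4157, 0.0578]
ee_rot: [-2.163, -2.278, 0.005]
force: [-0.3, 0.7, 0.5]
width: 0.721
gripper_force: 0.0
```

```bash
python3 - <<'E'
from h import *
from cell import arm
s=arm.observe();print(s["position"].round(4),s["width"])
plan(s,[.5735,.4145,.0115],down(np.radians(92.5)))
E
```

```text
[0.573  0.4157 0.0578] 0.7208190440278209
dp tot [-0.044  0.021  1.851] ang tot [-0.019  0.013  0.053]  dp in final axes [-0.047  0.016  1.851]
```

Emit:
arm_command(dp=[[-0.05, 0, 0.8], [0, 0, 0.6], [0, 0, 0.3], [0, 0, 0.15], [0, 0, 0], [0, 0, 0], [0, 0, 0], [0, 0, 0], [0, 0, 0], [0, 0, 0]], angular=[[0, 0, 0.05], [0, 0, 0], [0, 0, 0], [0, 0, 0], [0, 0, 0], [0, 0, 0], [0, 0, 0], [0, 0, 0], [0, 0, 0], [0, 0, 0]], claw=[0.72, 0.72, 0.72, 0.72, 0.72, 0.5, 0.45, 0.45, 0.45, 0.45], force=35)

```text
clock: 4.2
position: [0.5744, 0.4152, 0.0137]
ee_rot: [2.174, 2.268, 0.0]
force: [0.1, 0.1, -0.7]
width: 0.449
gripper_force: 0.0
```

```bash
python3 - <<'E'
from h import *
from cell import arm
s=arm.observe();print(s["position"].round(4),s["width"],s["gripper_force"])
a=arm.get_image("side");np.savez("pics/s2.npz",**a);b=arm.get_image("wrist");np.savez("pics/w2.npz",**b)
c=cv2.resize(a["frame"][200:330,200:400],(600,390),interpolation=2)
c2=cv2.resize(b["frame"][100:260,190:450],(600,369),interpolation=2)[:200]
cv2.imwrite("pics/c2.png",np.vstack([c,c2])[:,:,::-1])
E
```

```text
[0.5744 0.4152 0.0137] 0.44937034012436317 0.0
```

View pics/c2.png

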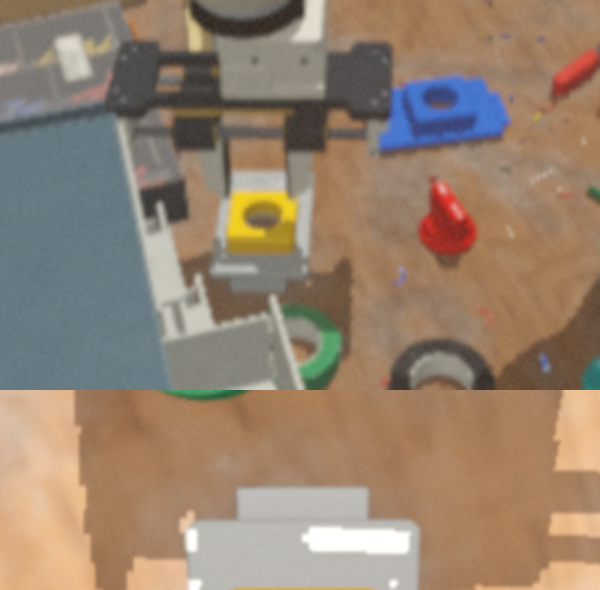

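The side crop shows the fingers ending behind (-y of) the collar, near crop (215,190) and (300,190), not around it. Next I locate the fingers in the depth cloud.

```bash
python3 - <<'E'
from h import *
d=dict(np.load("pics/s2.npz"));W=cloud(d)
print("tcp px",proj(d,[.5744,.4152,.0137]), proj(d,[.5744,.4152,.0327]))
P=sel(d,W,(20,120,80),(35,255,255),(.572,.417),.06,.017,.035);print("collar",rect(P))
for v in (248,252,256,260,262,264,266): print(v,[(u,W[v,u].round(3).tolist()) for u in (270,274,299,303)])
d=dict(np.load("pics/w2.npz"));W=cloud(d)
P=sel(d,W,(20,100,60),(35,255,255),(.572,.417),.08,.012,.04);print("wrist collar",len(P),P.min(0),P.max(0))
P=sel(d,W,(0,0,90),(180,70,255),(.57,.45),.05,.003,.0115);print("plate+lip",len(P),rect(P),P[:,1].max())
P=W[(abs(W[...,0]-.574)<.09)&(abs(W[...,1]-.41)<.06)&(W[...,2]>.03)&(W[...,2]<.1)];print(len(P),P.min(0) if len(P) else 0,P.max(0) if len(P) else 0)
E
```

```text
tcp px [286.08976669 274.34638715] [285.65062156 268.23393289]
collar (array([571.8, 415.9]), array([48.4, 54. ]), 3.0)
248 [(270, [0.596, 0.454, 0.127]), (274, [0.596, 0.418, 0.094]), (299, [0.538, 0.45, 0.127]), (303, [0.53, 0.45, 0.126])]
252 [(270, [0.602, 0.429, 0.093]), (274, [0.595, 0.426, 0.09]), (299, [0.542, 0.426, 0.093]), (303, [0.533, 0.427, 0.094])]
256 [(270, [0.603, 0.43, 0.082]), (274, [0.595, 0.427, 0.079]), (299, [0.542, 0.424, 0.08]), (303, [0.534, 0.424, 0.08])]
260 [(270, [0.604, 0.43, 0.07]), (274, [0.596, 0.429, 0.069]), (299, [0.543, 0.425, 0.069]), (303, [0.542, 0.362, 0.008])]
262 [(270, [0.605, 0.427, 0.062]), (274, [0.596, 0.429, 0.063]), (299, [0.543, 0.423, 0.061]), (303, [0.541, 0.37, 0.009])]
264 [(270, [0.619, 0.369, -0.002]), (274, [0.596, 0.429, 0.058]), (299, [0.543, 0.426, 0.058]), (303, [0.54, 0.378, 0.01])]
266 [(270, [0.617, 0.379, 0.001]), (274, [0.597, 0.428, 0.051]), (299, [0.549, 0.382, 0.008]), (303, [0.54, 0.384, 0.01])]
wrist collar 3040 [0.54851393 0.39865191 0.01202289] [0.59892715 0.44115723 0.02442977]
plate+lip 4314 (array([572.8, 435.2]), array([70.3, 68.8]), 2.7) 0.4697092238092596
1952 [0.53677791 0.4048008  0.0479273 ] [0.61056596 0.42815842 0.0999831 ]
```

```bash
python3 - <<'E'
from h import *
for f,c in (("scene0",(.154,.606,.19)),("side0",(.154,.606,.19)),("w1",(.489,.423,.2493)),("w2",(.5744,.4152,.0137)),("s2",(.5744,.4152,.0137))):
    d=dict(np.load(f"pics/{f}.npz"));W=cloud(d)
    m=(np.hypot(W[...,0]-c[0],W[...,1]-c[1])<.075)&(W[...,2]>max(c[2]-.05,.03))&(W[...,2]<c[2]+.3)
    z=W[m][:,2]-c[2];h,e=np.histogram(z,np.arange(-.05,.2,.01));print(f,dict(zip(e.round(2).tolist(),h.tolist())))
E
```

```text
scene0 {-0.05: 0, -0.04: 0, -0.03: 0, -0.02: 0, -0.01: 0, 0.0: 0, 0.01: 0, 0.02: 0, 0.03: 24, 0.04: 88, 0.05: 128, 0.06: 123, 0.07: 131, 0.08: 117, 0.09: 32, 0.1: 80, 0.11: 359, 0.12: 261, 0.13: 323, 0.14: 610, 0.15: 241, 0.16: 253, 0.17: 242, 0.18: 135}
side0 {-0.05: 0, -0.04: 0, -0.03: 0, -0.02: 0, -0.01: 0, 0.0: 0, 0.01: 0, 0.02: 0, 0.03: 2, 0.04: 34, 0.05: 129, 0.06: 120, 0.07: 125, 0.08: 47, 0.09: 10, 0.1: 35, 0.11: 273, 0.12: 229, 0.13: 285, 0.14: 1040, 0.15: 410, 0.16: 298, 0.17: 287, 0.18: 234}
w1 {-0.05: 0, -0.04: 0, -0.03: 0, -0.02: 0, -0.01: 0, 0.0: 0, 0.01: 0, 0.02: 0, 0.03: 168, 0.04: 478, 0.05: 599, 0.06: 539, 0.07: 320, 0.08: 763, 0.09: 636, 0.1: 1900, 0.11: 12714, 0.12: 18809, 0.13: 14451, 0.14: 27752, 0.15: 3344, 0.16: 0, 0.17: 0, 0.18: 0}
w2 {-0.05: 0, -0.04: 0, -0.03: 0, -0.02: 0, -0.01: 0, 0.0: 0, 0.01: 0, 0.02: 0, 0.03: 119, 0.04: 402, 0.05: 495, 0.06: 360, 0.07: 164, 0.08: 504, 0.09: 337, 0.1: 1328, 0.11: 10650, 0.12: 17405, 0.13: 14643, 0.14: 27631, 0.15: 3257, 0.16: 0, 0.17: 0, 0.18: 0}
s2 {-0.05: 0, -0.04: 0, -0.03: 0, -0.02: 0, -0.01: 0, 0.0: 0, 0.01: 11, 0.02: 42, 0.03: 43, 0.04: 46, 0.05: 58, 0.06: 66, 0.07: 68, 0.08: 29, 0.09: 9, 0.1: 45, 0.11: 282, 0.12: 378, 0.13: 227, 0.14: 585, 0.15: 156, 0.16: 157, 0.17: 145, 0.18: 16}
```

Every view puts the real fingertips about 34 mm above the reported TCP. I'll carry that offset along tool z, reopen and go down again.

Emit:
arm_command(dp=[[0, 0, 0], [0, 0, 0], [0, 0, 0.3], [0, 0, 0.5], [0, 0, 0.4], [0, 0, 0.2], [0, 0, 0]], angular=[[0, 0, 0], [0, 0, 0], [0, 0, 0], [0, 0, 0], [0, 0, 0], [0, 0, 0], [0, 0, 0]], claw=[0.72, 0.72, 0.72, 0.72, 0.72, 0.72, 0.72])

```text
clock: 5.0
position: [0.5735, 0.4145, -0.0231]
ee_rot: [-2.174, -2.268, 0.004]
force: [0.5, 0.4, 0.6]
width: 0.72
gripper_force: 0.0
```

Emit:
arm_command(dp=[[0, 0, 0], [0, 0, 0], [0, 0, 0], [0, 0, 0], [0, 0, 0]], angular=[[0, 0, 0], [0, 0, 0], [0, 0, 0], [0, 0, 0], [0, 0, 0]], claw=[0.5, 0.45, 0.45, 0.45, 0.45], force=35)

```text
clock: 5.5
position: [0.5746, 0.4154, -0.021]
ee_rot: [2.174, 2.268, 0.001]
force: [0.5, -0.0, 2.3]
width: 0.542
gripper_force: 35.0
```

Emit:
arm_command(dp=[[0, 0, -0.3], [0, 0, -0.6], [0, 0, -1], [0, 0, -1], [0, 0, -1], [-0.3, 0, -1], [-0.6, 0, -1], [-0.8, 0, -1], [-1, 0.1, -1], [-1, 0.1, -0.9]], angular=[[0, 0, 0], [0, 0, 0], [0, 0, 0], [0, 0, 0], [0, 0, 0], [0, 0, 0], [0, 0, 0], [0, 0, 0], [0, 0, 0], [0, 0, 0]], claw=[0.45, 0.45, 0.45, 0.45, 0.45, 0.45, 0.45, 0.45, 0.45, 0.45])

```text
clock: 6.5
position: [0.5833, 0.3221, 0.2012]
ee_rot: [2.173, 2.268, 0.003]
force: [0.5, 0.6, -2.0]
width: 0.541
gripper_force: 35.0
```

Emit:
arm_command(dp=[[-1, 0.1, -0.8], [-1, 0.1, 0], [-1, 0.1, 0], [-1, 0.1, 0], [-1, 0.1, 0], [-1, 0.1, 0], [-1, 0.1, 0], [-1, 0.1, 0], [-1, 0, 0], [-0.8, 0, 0]], angular=[[0, 0, 0], [0, 0, 0], [0, 0, 0], [0, 0, 0], [0, 0, 0], [0, 0, 0], [0, 0, 0], [0, 0, 0], [0, 0, 0], [0, 0, 0]], claw=[0.45, 0.45, 0.45, 0.45, 0.45, 0.45, 0.45, 0.45, 0.45, 0.45])

```text
clock: 7.5
position: [0.6136, 0.0769, 0.2199]
ee_rot: [2.175, 2.266, 0.001]
force: [0.7, -0.4, -0.5]
width: 0.54
gripper_force: 35.0
```

Emit:
arm_command(dp=[[-0.8, 0, 0], [-0.8, 0, 0], [-0.5, 0, 0], [0, 0, 0], [0, 0, 0]], angular=[[0, 0, 0], [0, 0, 0], [0, 0, 0], [0, 0, 0], [0, 0, 0]], claw=[0.45, 0.45, 0.45, 0.45, 0.45])

```text
clock: 8.0
position: [0.6158, 0.0274, 0.2189]
ee_rot: [-2.173, -2.268, -0.001]
force: [-1.3, 0.4, -1.5]
width: 0.538
gripper_force: 35.0
```

```bash
python3 - <<'E'
from h import *
from cell import arm
s=arm.observe();print(s["position"].round(4),s["joints"].round(2),Ro.from_rotvec(s["ee_rot"]).as_matrix().round(3).tolist(),s["width"],s["gripper_force"])
d=arm.get_image("wrist");np.savez("pics/w3.npz",**d);cv2.imwrite("pics/w3.png",d["frame"][:,:,::-1])
E
```

```text
[0.6158 0.0274 0.2189] [-0.46  0.42  0.48  1.58 -0.2   1.19  0.1 ] [[-0.043, 0.999, 0.0], [0.999, 0.043, 0.001], [0.001, 0.0, -1.0]] 0.538159455796217 34.99959111213684
```

View pics/w3.png

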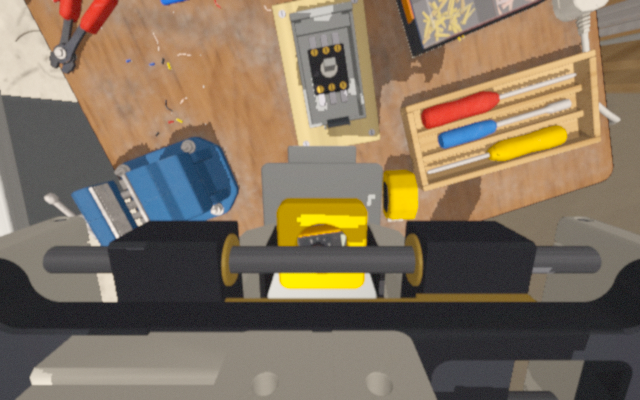

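The wrist view shows the box with its shaft at (330,67), catch at (340,122) and keeper bar at the top (325,10). The held cover's lip is at (321,154). Next I fit both.

```bash
python3 - <<'E'
from h import *
d=dict(np.load("pics/w3.npz"));W=cloud(d);im=d["frame"]
Z=W[...,2]
def fit(n,P): print(n,len(P),rect(P) if len(P)>5 else '',P.mean(0).round(4) if len(P) else '')
near=np.hypot(W[...,0]-.61,W[...,1]-.165)<.11
fit("rim",W[near&(Z>.047)&(Z<.0635)])
fit("keeper",W[near&(Z>.0545)&(Z<.0605)&(W[...,1]>.2)])
fit("catch",W[near&(Z>.058)&(Z<.072)&(W[...,1]<.13)])
fit("shaft",W[near&(Z>.070)&(Z<.09)])
fit("shafttop",W[near&(Z>.079)&(Z<.09)])
fit("block",W[near&(Z>.036)&(Z<.045)])
hsv=cv2.cvtColor(im,cv2.COLOR_RGB2HSV)
b=(cv2.inRange(hsv,(12,30,110),(35,200,255))>0)&near&(Z>.007)&(Z<.018);P=W[b];fit("board",P);print("board z",np.median(P[:,2]))
# edges of rim per slice in y
m=near&(Z>.047)&(Z<.056);Q=W[m]
for y in np.arange(.11,.24,.015):
    q=Q[abs(Q[:,1]-y)<.004,0]; 
    B=P[abs(P[:,1]-y)<.004,0]
    print(round(y,3),(q.min().round(4),q.max().round(4),((q.min()+q.max())/2).round(4)) if len(q) else '', (B.min().round(4),B.max().round(4),((B.min()+B.max())/2).round(4)) if len(B) else '')
P=sel(d,W,(20,120,80),(35,255,255),(.615,.03),.06,.25,.28);fit("collar",P);print(np.percentile(P[:,2],[5,50,95]))
P=sel(d,W,(0,0,60),(180,70,255),(.615,.06),.06,.235,.258);fit("plate",P);print(P.min(0),P.max(0),np.percentile(P[:,2],[5,50,95]))
L=P[P[:,1]>.0785];fit("lip",L)
for lo in (.055,.06,.065,.07,.075,.08): q=P[abs(P[:,1]-lo)<.0025];print(lo,q[:,0].min().round(4),q[:,0].max().round(4),np.median(q[:,2]).round(4))
E
```

```text
rim 1868 (array([619.3, 156.3]), array([ 70.1, 126.4]), 12.3) [0.6154 0.1766 0.0526]
keeper 561 (array([606.7, 213.5]), array([70. ,  9.1]), 12.5) [0.6067 0.2134 0.0566]
catch 178 (array([632.1,  97.9]), array([26. ,  9.6]), 12.5) [0.6322 0.0975 0.0638]
shaft 93 (array([618.7, 159.2]), array([12. ,  6.9]), 9.9) [0.6185 0.1585 0.078 ]
shafttop 43 (array([618.8, 159.5]), array([10. ,  4.7]), 10.1) [0.6189 0.1593 0.0802]
block 664 (array([619.4, 156.2]), array([ 62.3, 112.8]), 12.3) [0.6217 0.1608 0.0386]
board 5227 (array([619.4, 155.5]), array([112.2, 183.9]), 12.3) [0.6167 0.1498 0.0113]
board z 0.011269299509809124
0.11 (np.float64(0.5937), np.float64(0.665), np.float64(0.6294)) (np.float64(0.5717), np.float64(0.687), np.float64(0.6294))
0.125 (np.float64(0.5898), np.float64(0.6627), np.float64(0.6263)) (np.float64(0.5687), np.float64(0.683), np.float64(0.6259))
0.14 (np.float64(0.587), np.float64(0.6592), np.float64(0.6231)) (np.float64(0.566), np.float64(0.6804), np.float64(0.6232))
0.155 (np.float64(0.5832), np.float64(0.6556), np.float64(0.6194)) (np.float64(0.5618), np.float64(
[... 446 characters left out ...]
0.6421), np.float64(0.6117)) (np.float64(0.5489), np.float64(0.6637), np.float64(0.6063))
0.23  (np.float64(0.5463), np.float64(0.66), np.float64(0.6032))
collar 4485 (array([615.7,  26.7]), array([52.1, 51.7]), 2.6) [0.6155 0.0332 0.2614]
[0.25606557 0.2619397  0.26301303]
plate 6160 (array([614.6,  51.6]), array([70.3, 60. ]), 2.8) [0.6143 0.0626 0.2472]
[0.57921536 0.02090723 0.24067765] [0.65018275 0.08218554 0.25795549] [0.24270603 0.24790546 0.24910092]
lip 385 (array([613.5,  79.8]), array([38.8,  3.5]), 2.0) [0.6153 0.0801 0.243 ]
0.055 0.5797 0.6496 0.2481
0.06 0.5798 0.6492 0.2481
0.065 0.5792 0.6488 0.2482
0.07 0.5801 0.6489 0.248
0.075 0.5941 0.646 0.2432
0.08 0.5941 0.633 0.2431
```

```bash
cat >> h.py <<'E'
PHI=np.radians(12.3); ISO=np.array([.6194,.1555,0]); IX=np.array([np.sin(PHI),-np.cos(PHI),0]); IY=np.array([np.cos(PHI),np.sin(PHI),0])
MOUTH=ISO-.0555*IX+[0,0,.0505]
L=np.array([.055,0,-.0238])
def avg(arm,n=6):
    ss=[]
    for _ in range(n): arm.get_image("wrist"); ss.append(arm.observe())
    s=dict(ss[-1]); s["position"]=np.mean([q["position"] for q in ss],0)
    s["ee_rot"]=Ro.from_rotvec([q["ee_rot"] for q in ss]).mean().as_rotvec()
    print("pos",s["position"].round(4),"sd",np.std([q["position"] for q in ss],0).round(4),"F",np.mean([q["force"] for q in ss],0).round(1),"t",s["clock"])
    return s
def isoRT(theta): return down(np.pi/2+PHI)*Ro.from_rotvec([0,-theta,0])
def lipinfo(s):
    R=Ro.from_rotvec(s["ee_rot"]);p=s["position"]+R.apply(L)-MOUTH
    print("lip in mouth mm",(p@IX*1e3).round(1),(p@IY*1e3).round(1),(p[2]*1e3).round(1),"tilt",round(float(np.arccos(-R.as_matrix()[2,2])),3))
def lipplan(s,off,theta):
    R=isoRT(theta);T=MOUTH+off[0]*IX+off[1]*IY+np.array([0,0,off[2]]);plan(s,T-R.apply(L),R)
E
python3 - <<'E'
from h import *
from cell import arm
s=avg(arm);lipinfo(s);lipplan(s,(.005,0,.045),.26)
E
```

```text
pos [0.6158 0.0278 0.2185] sd [0.     0.0004 0.    ] F [-0.  -0.1 -0.7] t 8.35
lip in mouth mm 125.3 -21.4 191.8 tilt 0.0
dp tot [4.75  0.431 5.275] ang tot [-0.149 -1.732 -1.131]  dp in final axes [5.811 1.231 3.911]
```

Emit:
arm_command(dp=[[0, 0, 0], [0, 0, 0], [0, 0, 0], [0, 0, 0], [0, 0, 0], [0.6, 0.1, 0.4], [0.9, 0.2, 0.6], [0.9, 0.2, 0.6], [0.9, 0.2, 0.6], [0.9, 0.2, 0.6]], angular=[[0, 0, -0.6], [0, 0, -0.53], [0, -0.6, 0], [0, -0.6, 0], [0, -0.53, 0], [0, 0, 0], [0, 0, 0], [0, 0, 0], [0, 0, 0], [0, 0, 0]], claw=[0.45, 0.45, 0.45, 0.45, 0.45, 0.45, 0.45, 0.45, 0.45, 0.45])

```text
clock: 9.35
position: [0.6199, 0.1139, 0.1218]
ee_rot: [1.843, 2.28, -0.24]
force: [-0.3, 0.1, -1.4]
width: 0.54
gripper_force: 35.0
```

Emit:
arm_command(dp=[[0.9, 0.2, 0.6], [0.7, 0.13, 0.5], [0, 0, 0], [0, 0, 0]], angular=[[0, 0, 0], [0, 0, 0], [0, 0, 0], [0, 0, 0]], claw=[0.45, 0.45, 0.45, 0.45])

```text
clock: 9.75
position: [0.6217, 0.1447, 0.0869]
ee_rot: [1.841, 2.279, -0.242]
force: [1.3, 0.6, -1.3]
width: 0.537
gripper_force: 35.0
```

```bash
python3 - <<'E'
from h import *
from cell import arm
s=avg(arm,2);lipinfo(s);lipplan(s,(.005,0,.012),.26);lipplan(s,(.005,0,-.001),.26)
R=Ro.from_rotvec(s["ee_rot"]); print(s["width"])
d=arm.get_image("side");np.savez("pics/s3.npz",**d)
c=cv2.resize(d["frame"][130:260,220:400],(720,520),interpolation=2);cv2.imwrite("pics/s3.png",c[:,:,::-1])
lp=s["position"]+R.apply(L);print("lip px",proj(d,lp),"mouth px",proj(d,MOUTH))
E
```

```text
pos [0.6223 0.1441 0.088 ] sd [0.0001 0.0001 0.0002] F [-0.1 -0.1 -0.7] t 9.85
lip in mouth mm 8.0 0.7 46.3 tilt 0.26
dp tot [ 0.469 -0.018  1.296] ang tot [-0.001  0.    -0.03 ]  dp in final axes [ 0.469 -0.016  1.296]
dp tot [ 0.602 -0.019  1.798] ang tot [-0.001  0.    -0.03 ]  dp in final axes [ 0.602 -0.016  1.798]
0.5364248932925784
lip px [280.98715095 188.36211674] mouth px [282.53661044 204.98988135]
```

View pics/s3.png

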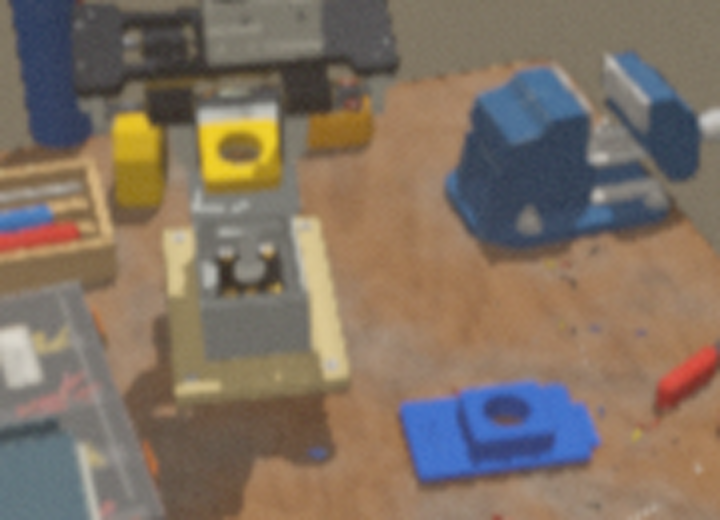

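The side crop shows the tilted cover centred above the box, its lip near (245,235) and the keeper bar near (255,300), as predicted. I lower it toward the ledge and watch the force.

Emit:
arm_command(dp=[[0.1, 0, 0.3], [0.15, 0, 0.4], [0.12, -0.02, 0.4], [0.1, 0, 0.2], [0.07, 0, 0.27], [0.03, 0, 0.1], [0, 0, 0], [0, 0, 0]], angular=[[0, 0, 0], [0, 0, -0.03], [0, 0, 0], [0, 0, 0], [0, 0, 0], [0, 0, 0], [0, 0, 0], [0, 0, 0]], claw=[0.45, 0.45, 0.45, 0.45, 0.45, 0.45, 0.45, 0.45])

```text
clock: 10.7
position: [0.6207, 0.1484, 0.0433]
ee_rot: [1.836, 2.283, -0.241]
force: [-0.3, 1.3, -1.3]
width: 0.538
gripper_force: 35.0
```

```bash
python3 - <<'E'
from h import *
from cell import arm
s=avg(arm,2);lipinfo(s);lipplan(s,(.005,0,-.001),.26)
E
```

```text
pos [0.6208 0.1485 0.0434] sd [0. 0. 0.] F [-0.1 -0.5 -0.1] t 10.8
lip in mouth mm 3.4 -0.2 1.8 tilt 0.259
dp tot [-0.033  0.005  0.125] ang tot [-0.001 -0.004  0.011]  dp in final axes [-0.033  0.005  0.125]
```

Emit:
arm_command(dp=[[0.02, 0, 0.07], [0.01, 0, 0.04], [0, 0, 0], [0, 0, 0]], angular=[[0, 0, 0], [0, 0, 0], [0, 0, 0], [0, 0, 0]], claw=[0.45, 0.45, 0.45, 0.45])

```text
clock: 11.2
position: [0.6205, 0.1484, 0.0402]
ee_rot: [1.836, 2.284, -0.241]
force: [-0.4, 0.6, -1.3]
width: 0.538
gripper_force: 35.0
```

Emit:
arm_command(dp=[[0.01, 0, 0.03], [0, 0, 0], [0, 0, 0]], angular=[[0, 0, 0], [0, 0, 0], [0, 0, 0]], claw=[0.45, 0.45, 0.45])

```text
clock: 11.5
position: [0.6206, 0.1483, 0.0396]
ee_rot: [1.836, 2.283, -0.241]
force: [-0.8, -1.9, 0.5]
width: 0.539
gripper_force: 35.0
```

```bash
python3 - <<'E'
from h import *
from cell import arm
s=avg(arm,3);lipinfo(s)
E
```

```text
pos [0.6206 0.1483 0.0396] sd [0. 0. 0.] F [-0.1 -0.6  1. ] t 11.65
lip in mouth mm 3.5 -0.4 -2.0 tilt 0.26
```

Emit:
arm_command(dp=[[0, 0, -0.015], [0.1, 0, -0.026], [0.1, 0, -0.026], [0.03, 0, -0.01], [0, 0, 0], [0, 0, 0]], angular=[[0, 0, 0], [0, 0, 0], [0, 0, 0], [0, 0, 0], [0, 0, 0], [0, 0, 0]], claw=[0.45, 0.45, 0.45, 0.45, 0.45, 0.45])

```text
clock: 12.25
position: [0.6191, 0.1549, 0.0397]
ee_rot: [1.836, 2.284, -0.24]
force: [-0.0, 0.2, 0.3]
width: 0.543
gripper_force: 35.0
```

```bash
python3 - <<'E'
from h import *
from cell import arm
s=avg(arm,3);lipinfo(s)
E
```

```text
pos [0.6191 0.1547 0.0397] sd [0.     0.0001 0.    ] F [-0.1  0.9 -0.3] t 12.4
lip in mouth mm -3.1 -0.6 -1.8 tilt 0.259
```

Emit:
arm_command(dp=[[0.04, 0, -0.01], [0, 0, 0], [0, 0, 0]], angular=[[0, 0, 0], [0, 0, 0], [0, 0, 0]], claw=[0.45, 0.45, 0.45])

```text
clock: 12.7
position: [0.619, 0.1552, 0.0398]
ee_rot: [1.836, 2.284, -0.241]
force: [0.6, -1.0, 0.2]
width: 0.54
gripper_force: 35.0
```

Emit:
arm_command(dp=[[0.03, 0, -0.008], [0, 0, 0], [0, 0, 0]], angular=[[0, 0, 0], [0, 0, 0], [0, 0, 0]], claw=[0.45, 0.45, 0.45])

```text
clock: 13.0
position: [0.6188, 0.1561, 0.0398]
ee_rot: [1.836, 2.284, -0.241]
force: [-0.1, -0.7, 0.5]
width: 0.542
gripper_force: 35.0
```

```bash
python3 - <<'E'
from h import *
from cell import arm
s=avg(arm,3);lipinfo(s);print(s["width"])
d=arm.get_image("side");np.savez("pics/s4.npz",**d)
c=cv2.resize(d["frame"][150:240,230:350],(720,540),interpolation=2);cv2.imwrite("pics/s4.png",c[:,:,::-1])
E
```

```text
pos [0.6188 0.1562 0.0398] sd [0. 0. 0.] F [ 0.6 -0.5  0.4] t 13.15
lip in mouth mm -4.5 -0.5 -1.8 tilt 0.259
0.5426237818383732
```

View pics/s4.png

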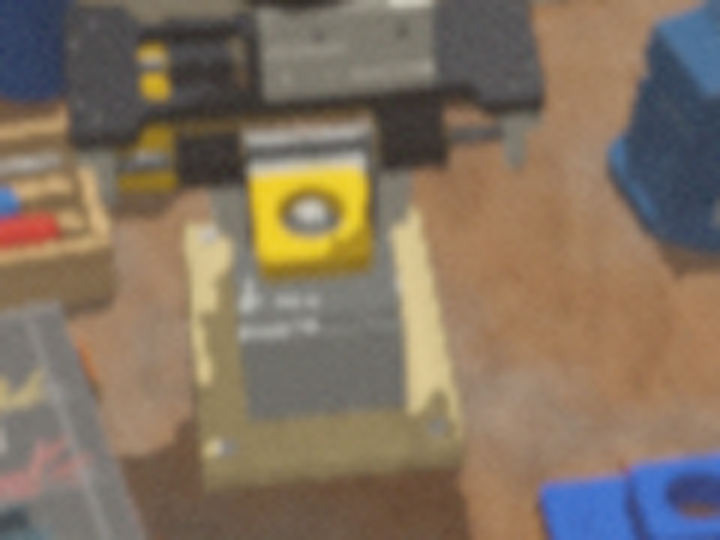

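The crop shows the plate's front edge up against the keeper bar at (320,320) and the shaft visible through the hole at (310,212). The lip estimate is 4.5 mm in, at z -1.8. Next I pivot down about the lip.

Emit:
arm_command(dp=[[0.033, 0, 0.077], [0.033, 0, 0.077], [0.033, 0, 0.077], [0.033, 0, 0.077], [0, 0, 0], [0, 0, 0]], angular=[[0, 0.233, 0], [0, 0.233, 0], [0, 0.233, 0], [0, 0.233, 0], [0, 0, 0], [0, 0, 0]], claw=[0.45, 0.45, 0.45, 0.45, 0.45, 0.45])

```text
clock: 13.8
position: [0.6185, 0.1574, 0.0317]
ee_rot: [1.91, 2.373, -0.116]
force: [1.0, -1.0, 0.6]
width: 0.539
gripper_force: 35.0
```

```bash
python3 - <<'E'
from h import *
from cell import arm
s=avg(arm,2);lipinfo(s);print(s["width"],s["ft_torque"].round(2))
E
```

```text
pos [0.6185 0.1579 0.0317] sd [0.     0.0001 0.    ] F [ 0.8 -0.8  1.6] t 13.9
lip in mouth mm -4.5 -0.4 -1.8 tilt 0.12
0.5361061639854107 [-0.18  0.   -0.01]
```

Emit:
arm_command(dp=[[0.032, 0, 0.073], [0.032, 0, 0.073], [0.032, 0, 0.073], [0, 0, 0], [0, 0, 0]], angular=[[0, 0.222, 0], [0, 0.222, 0], [0, 0.222, 0], [0, 0, 0], [0, 0, 0]], claw=[0.45, 0.45, 0.45, 0.45, 0.45])

```text
clock: 14.4
position: [0.6184, 0.1594, 0.0262]
ee_rot: [1.959, 2.435, -0.022]
force: [0.3, -2.8, 3.5]
width: 0.542
gripper_force: 35.0
```

```bash
python3 - <<'E'
from h import *
from cell import arm
s=avg(arm,2);lipinfo(s);print(s["width"],s["ft_torque"].round(2))
E
```

```text
pos [0.6184 0.1597 0.0262] sd [0.     0.0001 0.    ] F [ 0.6 -2.4  4.1] t 14.5
lip in mouth mm -4.3 -0.2 -1.7 tilt 0.021
0.5382574295879533 [-0.48 -0.13 -0.07]
```

Emit:
arm_command(dp=[[0, 0, 0], [0, 0, 0], [0, 0, 0], [0, 0, -0.5], [0, 0, -0.7], [-0.9, 0, 0], [-0.94, 0, 0], [0, 0, 0.5], [0, 0, 0.5], [0, 0, 0]], angular=[[0, 0, 0], [0, 0, 0], [0, 0, 0], [0, 0, 0], [0, 0.14, 0], [0, 0, 0], [0, 0, 0], [0, 0, 0], [0, 0, 0], [0, 0, 0]], claw=[0.7, 0.7, 0.7, 0.7, 0.7, 0.4, 0.2, 0, 0, 0])

```text
clock: 15.5
position: [0.6259, 0.1164, 0.0289]
ee_rot: [-1.965, -2.446, 0.004]
force: [0.4, -0.3, -0.5]
width: 0.315
gripper_force: 0.0
```

```bash
python3 - <<'E'
from h import *
from cell import arm
s=avg(arm,2);print(s["width"]);
tip=s["position"]+Ro.from_rotvec(s["ee_rot"]).apply([0,0,-.034]);q=tip-ISO;print("tip in iso",(q@IX).round(4),(q@IY).round(4),q[2].round(4))
plan(s,ISO+.042*IX+[0,0,.056-.034],isoRT(0))
E
```

```text
pos [0.6267 0.1166 0.03  ] sd [0.0003 0.     0.0003] F [-0.1 -0.  -0.1] t 15.6
0.2242940752280995
tip in iso 0.0396 -0.001 0.064
dp tot [-0.098  0.045  0.321] ang tot [-0.02  -0.012  0.021]  dp in final axes [-0.098  0.044  0.321]
```

Emit:
arm_command(dp=[[-0.1, 0.04, 0], [0, 0, 0], [0, 0, 0.1], [0, 0, 0.1], [0, 0, 0.1], [0, 0, 0]], angular=[[0, 0, 0], [0, 0, 0], [0, 0, 0], [0, 0, 0], [0, 0, 0], [0, 0, 0]], claw=[0, 0, 0, 0, 0, 0])

```text
clock: 16.2
position: [0.6289, 0.1131, 0.0229]
ee_rot: [-1.967, -2.447, 0.001]
force: [0.6, -0.6, -0.4]
width: 0.004
gripper_force: 0.0
```

Emit:
arm_command(dp=[[0, 0, 0.05], [0, 0, 0.05], [0, 0, 0]], angular=[[0, 0, 0], [0, 0, 0], [0, 0, 0]], claw=[0, 0, 0])

```text
clock: 16.5
position: [0.6293, 0.1133, 0.0208]
ee_rot: [-1.967, -2.447, -0.0]
force: [0.5, 0.1, -0.1]
width: 0.008
gripper_force: 0.4
```

Emit:
arm_command(dp=[[0, 0, 0.06], [0, 0, 0.06], [0, 0, 0]], angular=[[0, 0, 0], [0, 0, 0], [0, 0, 0]], claw=[0, 0, 0])

```text
clock: 16.8
position: [0.6294, 0.1134, 0.0205]
ee_rot: [-1.968, -2.447, -0.002]
force: [-9.5, -0.4, 26.4]
width: 0.0
gripper_force: 13.5
```

```bash
python3 - <<'E'
from h import *
from cell import arm
s=avg(arm,2)
d=arm.get_image("side");W=cloud(d);np.savez("pics/s5.npz",**d);Z=W[...,2]
d3=dict(np.load("pics/side0.npz"))
P=sel(d,W,(20,120,80),(35,255,255),(.617,.162),.06,.06,.085);print("collar",len(P),rect(P),P[:,2].max())
q=np.c_[P[:,:2],np.ones(len(P))];q=q[P[:,2]>np.percentile(P[:,2],60)];
m=P[P[:,2]>.063];A=np.c_[(m-ISO)@IX,(m-ISO)@IY,np.ones(len(m))];c=np.linalg.lstsq(A,m[:,2],rcond=None)[0];print("top plane slope,z",c)
# fingertip estimate
F=W[(np.hypot(W[...,0]-.629,W[...,1]-.113)<.03)&(Z>.045)&(Z<.12)];print("low pts",np.percentile(F[:,2],[0,5,20]) if len(F) else '')
E
```

```text
pos [0.6294 0.1134 0.0205] sd [0. 0. 0.] F [-9.1 -0.2 26.6] t 16.9
collar 215 (array([617. , 155.3]), array([49.4, 70.5]), 10.1) 0.07241174159984239
top plane slope,z [ 0.02097653 -0.00365645  0.06891348]
low pts [0.05149394 0.05519164 0.06557151]
```

The press met rigid contact, 26 N at the pad height, so the cover is seated. I lift clear, go to the handle and check the latch from the side camera.

Emit:
arm_command(dp=[[0, 0, -0.5], [0, 0, -1], [0, 0, -1], [0.5, -0.2, -1], [1, -0.4, -0.5], [1, -0.4, 0], [1, -0.4, 0], [1, -0.4, 0], [1, -0.4, 0], [1, -0.4, 0]], angular=[[0, 0, 0], [0, 0, 0], [0, 0, 0], [0, 0, 0], [0, 0, 0], [0, 0, 0], [0, 0, 0], [0, 0, 0], [0, 0, 0], [0, 0, 0]], claw=[0, 0, 0, 0, 0, 0.2, 0.4, 0.4, 0.4, 0.4])

```text
clock: 17.95
position: [0.5305, 0.2585, 0.1184]
ee_rot: [-1.968, -2.447, -0.0]
force: [1.3, 1.1, 0.9]
width: 0.376
gripper_force: 0.0
```

Emit:
arm_command(dp=[[1, -0.4, 0], [1, -0.4, 0], [1, -0.4, 0], [1, -0.4, 0], [1, -0.4, 0], [0.7, -0.2, 0], [0, 0, 0], [0, 0, 0], [0, 0, 0]], angular=[[0, 0, 0], [0, 0, 0], [0, 0, 0], [0, 0, 0], [0, 0, 0], [0, 0, -0.9], [0, 0, -0.8], [0, 0, 0], [0, 0, 0]], claw=[0.4, 0.4, 0.4, 0.4, 0.4, 0.4, 0.4, 0.4, 0.4])

```text
clock: 18.85
position: [0.4472, 0.3845, 0.1185]
ee_rot: [-1.647, -2.674, -0.0]
force: [-0.2, 0.6, -0.6]
width: 0.399
gripper_force: 0.0
```

```bash
python3 - <<'E'
from h import *
from cell import arm
s=avg(arm,2);print(s["width"],s["joints"].round(2))
plan(s,[.437,.4037,.02],down(np.radians(116.8)))
d=arm.get_image("side");W=cloud(d);np.savez("pics/s6.npz",**d);Z=W[...,2]
X=(W-ISO)@IX;Y=(W-ISO)@IY
# shift side->wrist bias
X=(W+[.0021,-.0025,0]-ISO)@IX;Y=(W+[.0021,-.0025,0]-ISO)@IY
for x in (-60,-48,-38,25,32,38,44,50,54,56,58,60): 
    m=(abs(X*1e3-x)<2)&(abs(Y)<(.012 if x>50 else .03))&(Z>.03);print(x,m.sum(),np.percentile(Z[m],[10,50,90]).round(4) if m.any() else '')
c=cv2.resize(d["frame"][150:240,230:350],(720,540),interpolation=2);cv2.imwrite("pics/s6.png",c[:,:,::-1])
E
```

```text
pos [0.4473 0.3845 0.1185] sd [0. 0. 0.] F [ 0.3 -0.6 -0.2] t 18.95
0.39967407573268937 [-0.94  0.45  0.19  1.76 -0.1   0.94 -0.23]
dp tot [ 0.868 -0.018  3.94 ] ang tot [-0.004 -0.008 -0.005]  dp in final axes [ 0.873 -0.02   3.939]
-60 93 [0.034  0.0466 0.0578]
-48 33 [0.0524 0.0551 0.0568]
-38 20 [0.0542 0.056  0.0577]
25 5 [0.055  0.0678 0.0683]
32 3 [0.0549 0.0551 0.0563]
38 2 [0.0545 0.0553 0.0561]
44 15 [0.0544 0.0555 0.0565]
50 18 [0.0545 0.0555 0.0569]
54 8 [0.0539 0.0564 0.0608]
56 21 [0.0537 0.0577 0.0648]
58 29 [0.0549 0.0599 0.0652]
60 19 [0.0573 0.063  0.0658]
```

View pics/s6.png

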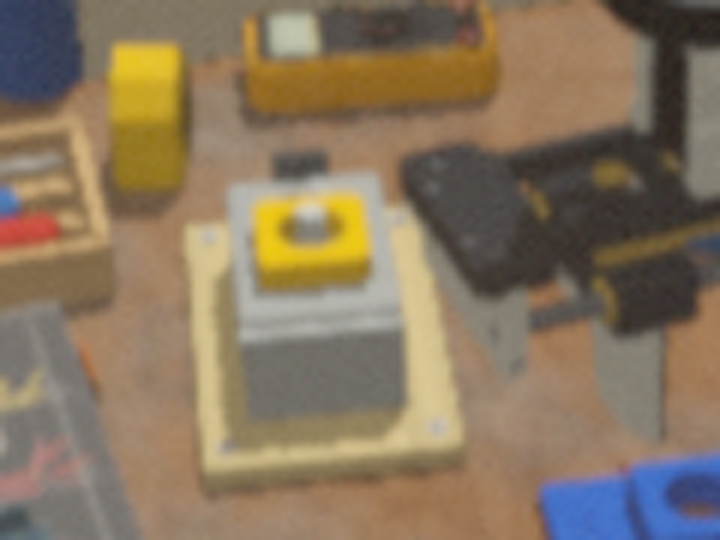

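The crop shows the cover lying flat, with plate heights of 55.1 mm at the front and 55.5 mm at the rear. The catch stands behind it at (300,165) and the shaft is in the hole. Now I take the handle.

Emit:
arm_command(dp=[[0.45, 0, 0.3], [0.42, -0.02, 0.8], [0, 0, 1], [0, 0, 1], [0, 0, 1], [0, 0, 0.8], [0, 0, 0.4], [0, 0, 0.1], [0, 0, 0], [0, 0, 0]], angular=[[0, 0, 0], [0, 0, 0], [0, 0, 0], [0, 0, 0], [0, 0, 0], [0, 0, 0], [0, 0, 0], [0, 0, 0], [0, 0, 0], [0, 0, 0]], claw=[0.4, 0.4, 0.4, 0.4, 0.4, 0.4, 0.4, 0.4, 0.4, 0.05], force=25)

```text
clock: 20.0
position: [0.4367, 0.4051, -0.0157]
ee_rot: [-1.641, -2.677, -0.003]
force: [-0.3, 0.1, 0.1]
width: 0.355
gripper_force: 0.0
```

Emit:
arm_command(dp=[[0, 0, 0], [0, 0, 0], [0, 0, 0], [0, 0, 0]], angular=[[0, 0, 0], [0, 0, 0], [0, 0, 0], [0, 0, 0]], claw=[0.05, 0.05, 0.05, 0.05])

```text
clock: 20.4
position: [0.4365, 0.4047, -0.016]
ee_rot: [-1.641, -2.677, -0.002]
force: [-1.1, -1.1, 5.5]
width: 0.142
gripper_force: 25.0
```

Emit:
arm_command(dp=[[0, 0, -0.4], [0, 0, -0.8], [0, 0, -1], [-0.5, 0.1, -1], [-0.9, 0.2, -1], [-1, 0.2, -1], [-1, 0.2, -0.4], [-1, 0.2, 0], [-1, 0.2, 0], [-1, 0.2, 0]], angular=[[0, 0, 0], [0, 0, 0], [0, 0, 0], [0, 0, 0], [0, 0, 0], [0, 0, 0], [0, 0, 0], [0, 0, 0], [0, 0, 0], [0, 0, 0]], claw=[0.05, 0.05, 0.05, 0.05, 0.05, 0.05, 0.05, 0.05, 0.05, 0.05])

```text
clock: 21.4
position: [0.5385, 0.2756, 0.1239]
ee_rot: [-1.641, -2.677, -0.001]
force: [0.0, 0.4, 0.3]
width: 0.139
gripper_force: 25.0
```

Emit:
arm_command(dp=[[-1, 0.2, 0], [-1, 0.2, 0], [-1, 0.2, 0], [-1, 0.2, 0], [-1, 0.2, 0], [-0.6, 0, 0], [0, 0, 0], [0, 0, 0], [0, 0, 0]], angular=[[0, 0, 0], [0, 0, 0], [0, 0, 0], [0, 0, 0], [0, 0, 0], [0, 0, 0.9], [0, 0, 0.79], [0, 0, 0], [0, 0, 0]], claw=[0.05, 0.05, 0.05, 0.05, 0.05, 0.05, 0.05, 0.05, 0.05])

```text
clock: 22.3
position: [0.6235, 0.1637, 0.1231]
ee_rot: [-1.96, -2.452, 0.0]
force: [-0.3, 0.4, -0.0]
width: 0.141
gripper_force: 25.0
```

```bash
python3 - <<'E'
from h import *
from cell import arm
s=avg(arm,2);print(s["width"]);R=Ro.from_rotvec(s["ee_rot"])
d=arm.get_image("wrist");W=cloud(d);np.savez("pics/w7.npz",**d)
p=s["position"]
for a,b in ((.02,.06),(.03,.06),(.04,.06)):
    P=sel(d,W,(0,120,40),(8,255,255),p[:2],.05,p[2]+a,p[2]+b)
    if len(P)>5: q=R.inv().apply(P-p);print(a,len(P),"tool frame min/max",q.min(0).round(4),q.max(0).round(4))
T=[.6187,.1594]
plan(s,np.r_[T,.10]+.0012*isoRT(0).as_matrix()[:,0],isoRT(0))
E
```

```text
pos [0.6235 0.1638 0.1231] sd [0. 0. 0.] F [-0.4  0.1 -0.4] t 22.4
0.14220994714944035
0.02 1639 tool frame min/max [-0.0211 -0.0183 -0.06  ] [ 0.0207  0.0185 -0.02  ]
0.03 1040 tool frame min/max [-0.0211 -0.011  -0.06  ] [ 0.0202  0.011  -0.03  ]
0.04 939 tool frame min/max [-0.0211 -0.0069 -0.06  ] [ 0.0202  0.0068 -0.0401]
dp tot [-0.084 -0.224  0.924] ang tot [-0.009 -0.01   0.048]  dp in final axes [-0.085 -0.224  0.924]
```

Emit:
arm_command(dp=[[-0.11, -0.22, 0], [0, 0, 0.5], [0, 0, 0.8], [0, 0, 0.6], [0, 0, 0.2], [0, 0, 0], [0, 0, 0]], angular=[[0, 0, 0.05], [0, 0, 0], [0, 0, 0], [0, 0, 0], [0, 0, 0], [0, 0, 0], [0, 0, 0]], claw=[0.05, 0.05, 0.05, 0.05, 0.05, 0.05, 0.05])

```text
clock: 23.15
position: [0.6194, 0.1593, 0.0708]
ee_rot: [-1.975, -2.441, -0.0]
force: [0.7, -0.0, 0.2]
width: 0.138
gripper_force: 25.0
```

```bash
python3 - <<'E'
from h import *
from cell import arm
s=avg(arm,2);T=[.6187,.1594]
plan(s,np.r_[T,.054]+.0005*isoRT(0).as_matrix()[:,0],isoRT(0))
E
```

```text
pos [0.6196 0.1594 0.0712] sd [0. 0. 0.] F [-0.  -0.2 -0.6] t 23.25
dp tot [ 0.027 -0.036  0.686] ang tot [ 0.001 -0.009 -0.029]  dp in final axes [ 0.028 -0.036  0.686]
```

Emit:
arm_command(dp=[[0.03, -0.035, 0], [0, 0, 0.1], [0, 0, 0.1], [0, 0, 0.1], [0, 0, 0]], angular=[[0, 0, -0.03], [0, 0, 0], [0, 0, 0], [0, 0, 0], [0, 0, 0]], claw=[0.05, 0.05, 0.05, 0.05, 0.05])

```text
clock: 23.75
position: [0.6176, 0.1598, 0.0624]
ee_rot: [-1.969, -2.445, 0.001]
force: [-0.4, -0.9, -0.3]
width: 0.138
gripper_force: 25.0
```

Emit:
arm_command(dp=[[0, 0, 0.1], [0, 0, 0.1], [0, 0, 0]], angular=[[0, 0, 0], [0, 0, 0], [0, 0, 0]], claw=[0.05, 0.05, 0.05])

```text
clock: 24.05
position: [0.6177, 0.1598, 0.0575]
ee_rot: [-1.969, -2.445, 0.001]
force: [-0.6, 0.3, -1.1]
width: 0.139
gripper_force: 25.0
```

It is passing down over the flats with no resistance. I go on until it seats.

Emit:
arm_command(dp=[[0, 0, 0.07], [0, 0, 0.04], [0, 0, 0]], angular=[[0, 0, 0], [0, 0, 0], [0, 0, 0]], claw=[0.05, 0.05, 0.05])

```text
clock: 24.35
position: [0.6179, 0.1598, 0.055]
ee_rot: [-1.969, -2.445, 0.0]
force: [-0.5, 0.2, -0.3]
width: 0.138
gripper_force: 25.0
```

Emit:
arm_command(dp=[[0, 0, 0.04], [0, 0, 0], [0, 0, 0]], angular=[[0, 0, 0], [0, 0, 0], [0, 0, 0]], claw=[0.05, 0.05, 0.05])

```text
clock: 24.65
position: [0.618, 0.1598, 0.0542]
ee_rot: [-1.969, -2.445, 0.0]
force: [0.4, 1.3, -1.2]
width: 0.137
gripper_force: 25.0
```

Emit:
arm_command(dp=[[0, 0, 0.04], [0, 0, 0], [0, 0, 0]], angular=[[0, 0, 0], [0, 0, 0], [0, 0, 0]], claw=[0.05, 0.05, 0.05])

```text
clock: 24.95
position: [0.6181, 0.1599, 0.054]
ee_rot: [-1.97, -2.445, -0.001]
force: [-2.9, -1.6, 7.7]
width: 0.137
gripper_force: 25.0
```

Emit:
arm_command(dp=[[0, 0, 0.04], [0, 0, 0], [0, 0, 0]], angular=[[0, 0, 0], [0, 0, 0], [0, 0, 0]], claw=[0.05, 0.05, 0.05])

```text
clock: 25.25
position: [0.6181, 0.1599, 0.054]
ee_rot: [-1.97, -2.445, -0.001]
force: [-6.3, -1.4, 16.2]
width: 0.138
gripper_force: 25.0
```

Emit:
arm_command(dp=[[0, 0, -0.06], [0, 0, 0], [0, 0, 0], [0, 0, 0], [0, 0, -0.5], [0, 0, -1], [0, 0, -1], [0, 0, -1], [0, 0, -1], [0, -1, 0]], angular=[[0, 0, 0], [0, 0, 0], [0, 0, 0], [0, 0, 0], [0, 0, 0], [0, 0, 0], [0, 0, 0], [0, 0, 0], [0, 0, 0], [0, 0, 0]], claw=[0.4, 0.4, 0.4, 0.4, 0.4, 0.4, 0.4, 0.4, 0.4, 0.4])

```text
clock: 26.25
position: [0.5978, 0.1552, 0.1706]
ee_rot: [1.969, 2.444, 0.01]
force: [0.9, -1.2, -0.3]
width: 0.4
gripper_force: 0.0
```

Emit:
arm_command(dp=[[-1, -1, 0], [-1, -1, 0], [-1, -1, 0], [-1, -1, 0], [-1, -1, 0], [0, 0, 0], [0, 0, 0]], angular=[[0, 0, 0], [0, 0, 0], [0, 0, 0], [0, 0, 0], [0, 0, 0], [0, 0, 0], [0, 0, 0]], claw=[0.4, 0.4, 0.4, 0.4, 0.4, 0.4, 0.4])

```text
clock: 26.95
position: [0.4984, 0.0052, 0.1672]
ee_rot: [-1.972, -2.444, -0.002]
force: [-0.1, -0.3, -0.3]
width: 0.401
gripper_force: 0.0
```

```bash
python3 - <<'E'
from h import *
from cell import arm
s=avg(arm,2)
d=arm.get_image("side");W=cloud(d);Z=W[...,2];B=np.array([.0021,-.0025,0])
P=sel(d,W,(0,120,40),(8,255,255),(.616,.162),.05,.06,.13)
t=P[P[:,2]>.1];print("handle top z",P[:,2].max(),np.median(t[:,2]),rect(t+B) if len(t)>5 else '')
w=arm.get_image("wrist");V=cloud(w);P=sel(w,V,(0,120,40),(8,255,255),(.6187,.1594),.05,.095,.13);print("wrist",len(P),rect(P) if len(P)>5 else '',np.median(P[:,2]) if len(P) else '')
X=(W+B-ISO)@IX;Y=(W+B-ISO)@IY
for x in (-48,-40,44,50,56,60): 
    m=(abs(X*1e3-x)<2)&(abs(Y)<(.012 if x>50 else .03))&(Z>.03);print(x,m.sum(),np.percentile(Z[m],[10,50,90]).round(4) if m.any() else '')
c=cv2.resize(d["frame"][150:240,230:350],(720,540),interpolation=2);cv2.imwrite("pics/s7.png",c[:,:,::-1])
E
```

```text
pos [0.4989 0.0064 0.1669] sd [0.0001 0.0002 0.0001] F [ 0.3  0.1 -0.2] t 27.05
handle top z 0.10761223319736044 0.10478580482155567 (array([618.2, 158.8]), array([12.5, 43.5]), 14.8)
wrist 946 (array([617.9, 158.1]), array([13.7, 41.3]), 12.2) 0.10460551835570411
-48 34 [0.0529 0.0553 0.0574]
-40 24 [0.0541 0.055  0.0568]
44 6 [0.0543 0.0559 0.0566]
50 10 [0.0545 0.0559 0.0569]
56 6 [0.0561 0.0591 0.0637]
60 3 [0.0551 0.0618 0.0628]
```

View pics/s7.png

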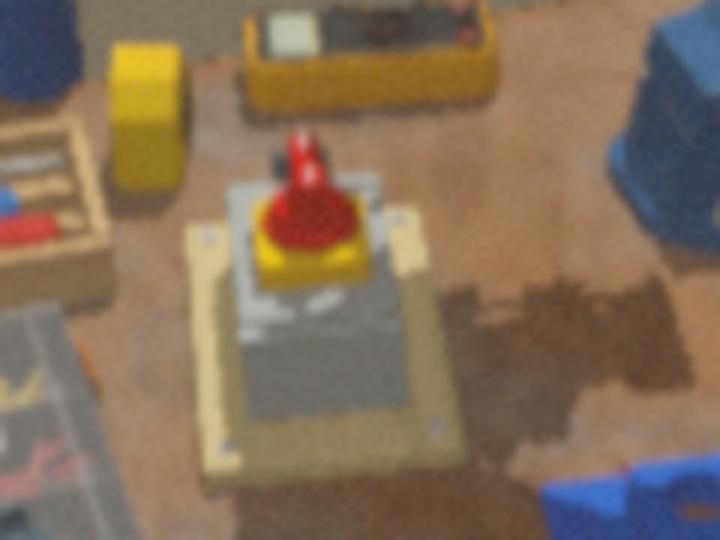

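The crop shows the handle on the collar at (310,215) with its bar along the box and its top at about 105 mm (106 when home). One last check is whether the catch is back to rest.

```bash
python3 - <<'E'
from h import *
from cell import arm
for n,w in (("before",dict(np.load("pics/w3.npz"))),("now",arm.get_image("wrist"))):
    W=cloud(w);X=(W-ISO)@IX*1e3;Y=(W-ISO)@IY*1e3;Z=W[...,2]*1e3
    m=(X>45)&(X<75)&(abs(Y)<16)&(Z>60)&(Z<72);print(n,m.sum(),np.percentile(X[m],[2,50,98]).round(1),np.percentile(Z[m],[5,50,98]).round(1))
    for a in (-45,-35,30,40,48): 
        k=(abs(X-a)<2)&(abs(Y)<30)&(Z>45);print(a,k.sum(),np.median(Z[k]).round(1) if k.any() else '')
E
```

```text
before 156 [55.9 59.9 63.7] [60.9 64.9 67.2]
-45 209 46.8
-35 0 
30 0 
40 0 
48 0 
now 233 [56.2 60.1 63.9] [60.5 65.  67. ]
-45 315 55.4
-35 207 55.4
30 293 55.3
40 236 55.4
48 237 55.3
```

The catch sits where it did at rest, and the plate is level at 55.4 mm throughout (nominal 56, with the camera reading about 0.7 mm low).

```bash
python3 -c "
from cell import arm
print(arm.sign_off())"
```

```text
the job is handed in; nothing more can be done
None
```

The cover is latched flat under the catch and the red handle sits home on the yellow collar with its bar along the box. The arm is clear, the bystanders were not touched, and the job was handed in at about 27 s; the sign-off returned no verdict.

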